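Open the bench pump's head for a tube change and hold the pressure arm back

TASK

We are about to change the tube in the bench pump: stop it with the wide bar key, then press the round key to park the rollers, letting each key come up again and pressing none of the square keys. Then push the sprung pressure arm back from the rollers by its thumb post, past the last click of its ratchet, and finish still holding it there, so that your push and not the ratchet pawl keeps the arm back while the new tube goes in. Leave the other things on the bench and on the pump standing where they are.

Things in the scene. Friction and masses are not known exactly. Their poses are not given: they have to be found in the camera images.
- pump: Bench pump, fixed: white housing 230 mm deep (x) by 370 mm wide (y), origin at the centre of its underside, x to its back (away from the robot at yaw 0), y left, z up. Its metal deck, 85 mm up, carries rotor, pressure arm and pawl. On the left (y 78 to 182 mm) a black key panel, rising to the back at 9 degrees, with five keys of the same grey plastic. Tube holders, 30 mm high, at its front.
- stop_key_top (a point): Centre of the top of the wide bar key (stop), 22 x 66 mm, the single key of the row nearest the robot, standing 10 mm out of the panel. Its top slopes with the panel by 9 degrees.
- stop_key (a joint): Travel of the wide stop key into the panel: 0 up, 0.005 m fully down (4.5 N; it starts to move at 2 N); it counts as pressed beyond 0.003 m and springs back.
- park_key_top (a point): Centre of the top of the round key (park the rollers), 23 mm across, left-hand key of the middle row, standing 10 mm out of the panel, 48 mm behind the stop key's row. The square keys round it are 46 to 48 mm away, centre to centre.
- park_key (a joint): Travel of the round park key, as for the stop key.
- start_key (a joint): Travel of the square key (22 mm) to the right of the round one, middle row: not to be pressed.
- faster_key (a joint): Travel of the left square key of the rear row: not to be pressed.
- slower_key (a joint): Travel of the right square key of the rear row: not to be pressed.
- thumb_post (a point): Mid-height of the upright black thumb post on the free end of the pressure arm: 18 mm across, 38 mm tall, foot 18 mm and top 56 mm above the pump's deck, 155 mm from the arm's pivot. The deck in front of it (robot's side) is free for 60 mm; the ratchet teeth and pawl beside it stay below 22 mm above the deck. It travels 45 mm to the last click, 62 mm to the stop.
- swing_pivot (a point): Pivot axis (vertical) of the pressure arm, at the top of its bar, 18 mm above the deck. Its axes are those of the pump.
- pressure_arm (a joint): Angle of the pressure arm about its upright pivot: 0 as the spring holds it to the rollers, growing as the post is pushed back (along the pump's +x at 0; clockwise from above), end stop 0.40 rad. The spring resists with 5 N at the post at 0, 9 N at 0.40. Its teeth click past the pawl at about 0.11, 0.20 and 0.29 rad (1 to 2 N more); let go, it falls back 0.01 rad on to the last tooth passed.
- pawl (a joint): Angle of the sprung ratchet pawl: 0 dropped in, rising to about 0.15 rad while a tooth lifts it, then snapping back to 0: the click.
- vial: Bystander: capped glass vial, 22 mm across, 44 mm high, standing on the front of the pump's deck between head and key panel; origin at the centre of its foot.
- spare_roller: Bystander: spare white roller, 20 mm across, 28 mm high, standing on the deck's back right corner; origin at the centre of its foot.
- tip_box: Bystander: pipette tip box, 85 x 122 x 64 mm, left of the pump; origin at the centre of its underside.
- beaker: Bystander: glass beaker, 72 mm across, 95 mm high, right of the pump; origin at the centre of its underside.
- tube_rack: Bystander: white tube rack with capped tubes, 75 x 200 x 96 mm, behind the pump; origin at the centre of its underside.
- petri_stack: Bystander: stack of three petri dishes, 90 mm across, 45 mm high, right of the pump, towards its back; origin at the centre of its underside.
- reagent_bottle: Bystander: amber glass bottle, 80 mm across, 160 mm high, to the left; origin at the centre of its underside.
- rotor_top (a point): Top centre of the rotor with its four white rollers: 80 mm across, 43 mm high above the deck, in front of the pressure arm. Not to be handled.

How it is judged (in metres and radians):
On the way, in this order (a step that is already met when the one before it is completed fails the run):
1. the wide stop key is pressed, with the pressure arm still at the rollers (value of joint stop_key above 0.003 m and value of joint pressure_arm below 0.07 rad), for 0.05 s.
2. the stop key is up again and the round park key is pressed, with the pressure arm still at the rollers (value of joint park_key above 0.003 m and value of joint stop_key below 0.0015 m and value of joint pressure_arm below 0.07 rad), for 0.05 s.
3. both keys are up, the fingers have pushed the pressure arm past the last ratchet click and the pawl has dropped in (value of joint pressure_arm above 0.285 rad and value of joint pawl below 0.06 rad and value of joint each of stop_key, park_key below 0.0015 m and contact force between the fingers and pressure_arm above 2 N), for 0.2 s.
At the end, for the whole second after the job is handed in: The pressure arm stands beyond the last click (more than 0.285 rad), the pawl has dropped in behind the last tooth (below 0.06 rad) and carries less than 0.5 N, the fingers press on the arm with more than 2 N and so hold it back, and both keys are up (below 1.5 mm) (all of step 3 and contact force between pawl and pressure_arm below 0.5 N); the arm keeps its last pose, push and grip.
It fails at once if a square key is pressed (value of joint any of start_key, faster_key, slower_key above 0.003 m).
It fails at once if two keys are down at once (value of joint each of stop_key, park_key above 0.003 m).
It fails at once if a bystander is shifted by more than 25 mm (distance of any of vial, spare_roller, tip_box, beaker, tube_rack, petri_stack, reagent_bottle from where it was at the start of the episode above 0.025 m).
It fails at once if a bystander is knocked over (angle between any of vial, spare_roller, beaker, petri_stack, reagent_bottle's own z axis and vertical above 0.5 rad).
It also fails if it takes over 42 s, if anything falls off the work surface, if the arm or the gripper's body presses on something with over 40 N, if the wrist force passes 120 N, or if a joint passes its speed limit or range.

ROBOT

A 6-joint arm with a two-finger parallel gripper is mounted at the origin on the work surface. World frame = base frame: x ahead of the robot, y to its left, z up, the work surface at z = 0. Lengths are in mm, angles in rad, forces in N, time in s.
With the tool pointing down it reaches from about 350 to 975 mm from the base axis. Payload 7.1 kg.
Tool frame: the origin (TCP) lies at the very end of the fingers, on their centre line; the grasp point (between the pads) lies 19 mm behind it; z points along the fingers, y is the line along which they close (so a half turn about z gives the same grasp; the last joint's range is limited). The gripper opens to 88 mm and grips with 3 to 60 N. Pads are 20 mm wide; open, the fingers measure 115 mm over their backs; the gripper's body (75 mm by 178 mm) begins 61 mm behind the grasp point.
Start: joints at [-1.224, 0.423, 1.63, -0, 1.089, -0.019], TCP at [223.577, -583.625, 222.675] pointing down, gripper open.
Joint ranges: [-3, 3], [-0.9, 2.11], [0.09, 2.58], [-1.31, 4.45], [0.11, 2.69], [-2.54, 2.54]. Speed limits (rad/s): [2.39, 2.39, 3.01, 3.14, 3.14, 3.14].

INTERFACE

Orientations are given as a rotation vector (axis times angle).
In Python, from workcell import sensors, imaging, close_job gives the robot as it stands. The module is installed in compiled form; this text tells all that it offers.
- The arm moves only by the tool servo_tool, never from a script. Its argument "steps" is a list of rows, each a list of 3 entries, a list of its own where there are three numbers: the shift along the world's x, y, z in m, then the turn, a rotation vector about the world's x, y, z in degrees, then the opening, from -1 (shut) to 1 (fully open). A call has exactly 8 rows; each row shifts and turns the commanded pose from where the row before left it; what a row does not reach is not made up. A row lasts 1/12 s, in which the tool goes at most 41.7 mm and 7.16 degrees, less where a joint would pass 70% of its speed; a pose out of reach is approached as far as the arm can. A call is refused whole if a number of a shift passes 0.0417 or a number of a turn 7.16, either way. A call with a gripper value outside its range is refused whole. The fingers move at their own pace and stop on an object; the grip force is fixed at half the most. Time passes only in rows, so rows that do not move let the fingers close, or fill a call up. It gives the time, the measured TCP pose, the force, the opening and the grip force at its end, in the units of the state.
- sensors.get_obs(): the state, without advancing time (a new reading comes with each control period).
- imaging.get_image(name): name is "scene" or "top" or "wrist"; returns a dict with "color" (400x640x3 uint8, blue, green, red), "range_z" (400x640 float32, mm along the optical axis (not along the pixel's ray), 0 where there is no reading), "vertical_fov" (degrees; the focal length in pixels is half the picture's height over the tangent of half this angle, whatever the lens; pixels are square), "cx", "cy" (the principal point, pixels), "rvec" (rotation vector, rad) and "tvec" (3), from world to camera coordinates, as OpenCV has them; the wrist camera has in their place "tool_from_camera" (4x4, takes a point from camera to tool coordinates, whose origin is the TCP and whose axes are the flange's). Camera axes: x right, y down, z forward; pixel columns grow to the right and rows downward; lengths in mm; the calibration is good to about 2 mm. A picture is of the moment at which its call begins: read the wrist's pose just before it.
- close_job(): hands the job in; it is judged then, once.
The state is a dict: "t": time; "qpos": joint angles; "qvel": joint speeds; "joint_torque": joint torques, N m; "ee_pos": TCP position; "orientation": TCP orientation; "ft_force": force on the tool from outside, world axes, zero at the start; "moment": the same for the moment, N m; "width": finger opening in mm; "grasp_force": force on a finger pad.
Only numpy, scipy, OpenCV 4.12 (cv2) and the standard library are available. Lean on these libraries where they do the work, as an engineer would, in place of code of your own. Each camera call takes 0.05 s, during which the arm holds its last target. There are 200 camera calls.

## Working session

There is one attempt and no reset: what is moved stays moved. The work goes in short steps, Python scripts to look and compute and a tool call to move; the robot and the scene stay as the last step left them, time stands still between calls to the robot, and variables do not carry over. Pictures are saved under pics/ and viewed, at most 10 in all, crops included, and the job is handed in when it is done.

Besides the shell and the picture viewer there is one more tool, called as name(argument=value, ...) on one line, values as JSON. servo_tool: Moves the arm, as the interface text tells. Its arguments: {"type":"object","properties":{"steps":{"type":"array"}},"required":["steps"]}

```bash
mkdir -p pics; cat > h.py <<'E'
import numpy as np, cv2
from workcell import sensors, imaging
def grab(name):
    o=sensors.get_obs(); d=imaging.get_image(name)
    f=200/np.tan(np.radians(d["vertical_fov"])/2)
    if name=="wrist":
        T=np.eye(4);T[:3,:3]=cv2.Rodrigues(np.array(o["orientation"],float))[0];T[:3,3]=o["ee_pos"]
        M=T@np.array(d["tool_from_camera"])
    else:
        M=np.eye(4);R=cv2.Rodrigues(np.array(d["rvec"],float))[0];M[:3,:3]=R.T;M[:3,3]=-R.T@np.array(d["tvec"],float).ravel()
    v,u=np.mgrid[:400,:640];z=d["range_z"]
    P=np.stack([(u-d["cx"])/f*z,(v-d["cy"])/f*z,z],-1)@M[:3,:3].T+M[:3,3]
    P[z==0]=np.nan
    return d["color"],P
E
python3 - <<'E'
from h import *
print(sensors.get_obs())
for n in("scene","top"):
    c,P=grab(n);cv2.imwrite(f"pics/{n}0.png",c);np.save(n+"0.npy",P)
E
```

```text
{'t': 0.0, 'qpos': array([-1.22397646e+00,  4.23773482e-01,  1.63070186e+00, -2.26304727e-05,
        1.08857901e+00, -1.89783707e-02]), 'qvel': array([ 0.00040723, -0.00129022, -0.00186727, -0.00059042,  0.00084602,
        0.0016793 ]), 'joint_torque': array([-8.19563229e-04, -5.44625759e+01, -2.73667306e+01,  6.42346242e-02,
        2.26948113e-02, -1.37462407e-04]), 'ee_pos': array([ 223.40167248, -583.11588449,  221.93908494]), 'orientation': array([-3.08777469e+00, -5.71150846e-01,  4.05560000e-04]), 'ft_force': array([-1.06222069,  0.12470086,  0.77821715]), 'moment': array([-0.01663098,  0.02853832,  0.04317593]), 'grasp_force': 0.0, 'width': 87.76639464399781}
```

View pics/scene0.png

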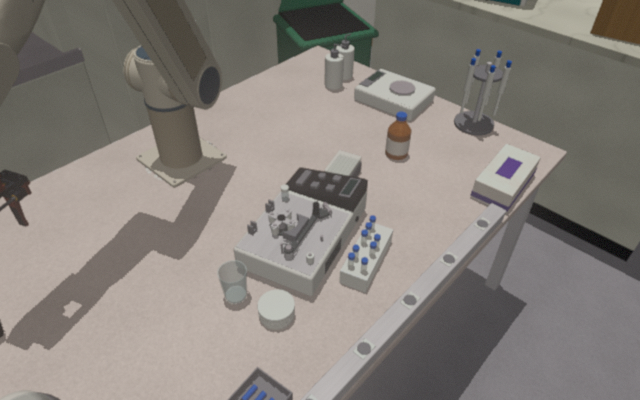

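View pics/top0.png

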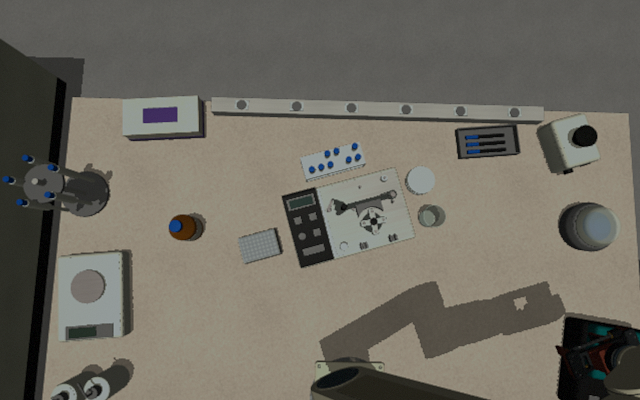

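The scene picture shows the pump in mid-bench. In the top picture its key panel is at about (305,225), the rotor at (374,221) and the thumb post near (341,207). I'll enlarge the top view and take rough positions.

```bash
python3 - <<'E'
from h import *
P=np.load("top0.npy")
c=cv2.imread("pics/top0.png")[160:275,275:420]
cv2.imwrite("pics/top1.png",cv2.resize(c,None,fx=5,fy=5,interpolation=cv2.INTER_CUBIC))
for n,(u,v) in dict(stop=(315,250),park=(302,236),post=(341,207),rot=(374,221),deck=(350,225),vial=(344,245),c1=(283,195),c2=(301,267),c3=(413,237),c4=(396,168)).items(): print(n,P[v,u].round())
E
```

```text
stop [453. 114. 109.]
park [494. 154. 113.]
post [582.  40. 126.]
rot [543. -59. 127.]
deck [532.   9.  88.]
vial [470.  29. 127.]
c1 [615. 215. 122.]
c2 [401. 155.  88.]
c3 [ 500. -188.   77.]
c4 [ 733. -150.   -3.]
```

View pics/top1.png

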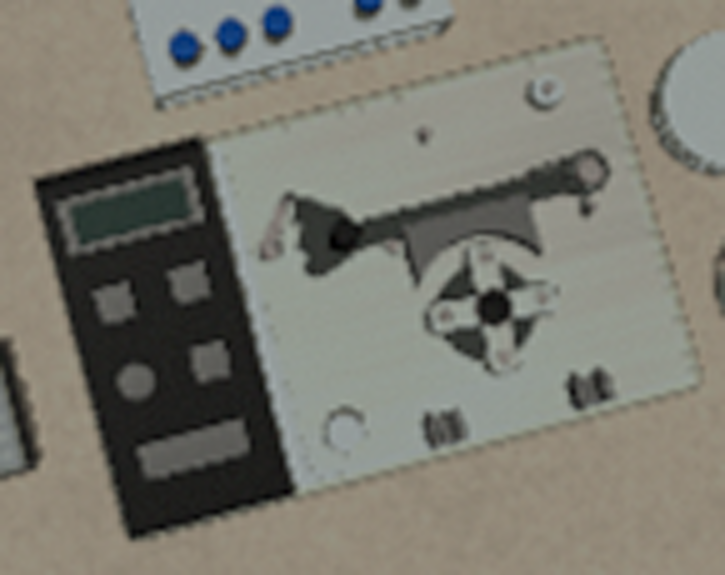

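The enlarged top view gives these pixels, in full-image coordinates:
- stop bar: (313.6,249.6)
- park key: (302,236)
- post: (344,207)
- pivot: (393,194)

The pump is turned about 15°. Next I'll move over it with the fingers shut for a close look.

servo_tool(steps=[[[0.02,0.03,0.005],[0,0,0],-1],[[0.02,0.035,0.005],[0,0,0],-1],[[0.02,0.035,0.005],[0,0,0],-1],[[0.02,0.035,0.005],[0,0,0],-1],[[0.02,0.035,0.005],[0,0,0],-1],[[0.02,0.035,0.005],[0,0,0],-1],[[0.02,0.035,0],[0,0,0],-1],[[0.02,0.035,0],[0,0,0],-1]])

```text
t: 0.77
ee_pos: [384.1, -306.8, 252.9]
orientation: [3.089, 0.571, 0.0]
ft_force: [0.8, 0.2, -0.1]
width: 38.2
grasp_force: 0.0
```

servo_tool(steps=[[[0.0,0.04,0],[0,0,-1],-1],[[0.0,0.04,0],[0,0,-1],-1],[[0.0,0.04,0],[0,0,-1],-1],[[0.0,0.04,0],[0,0,-1],-1],[[0.0,0.04,0],[0,0,-1],-1],[[0.0,0.04,0],[0,0,-1],-1],[[0.0,0.04,0],[0,0,0],-1],[[0.0,0.04,0],[0,0,0],-1]])

```text
t: 1.43
ee_pos: [382.9, 13.1, 252.7]
orientation: [3.115, 0.408, 0.0]
ft_force: [0.9, -0.0, -0.3]
width: 0.2
grasp_force: 0.0
```

servo_tool(steps=[[[0.005,0.02,0],[0,0,0],-1],[[0.005,0.02,0],[0,0,0],-1],[[0.005,0.02,0],[0,0,0],-1],[[0.005,0.02,0],[0,0,0],-1],[[0.005,0,0],[0,0,0],-1],[[0.005,0,0],[0,0,0],-1],[[0,0,0],[0,0,0],-1],[[0,0,0],[0,0,0],-1]])

```text
t: 2.1
ee_pos: [413.5, 90.5, 252.5]
orientation: [3.115, 0.407, -0.001]
ft_force: [-0.5, 0.5, 0.8]
width: 0.7
grasp_force: 0.0
```

```bash
python3 - <<'E'
from h import *
c,P=grab("wrist");cv2.imwrite("pics/w1.png",c);np.save("w1.npy",P)
print(sensors.get_obs())
E
```

```text
{'t': 2.15, 'qpos': array([ 1.87411251e-01,  7.77049308e-02,  2.02228594e+00, -1.41459038e-04,
        1.04232639e+00,  1.49850512e+00]), 'qvel': array([ 0.00023218, -0.00539614,  0.0043411 ,  0.00150183,  0.00163189,
        0.00255393]), 'joint_torque': array([ 2.40452802e-01, -3.14074588e+01, -2.67597342e+01,  2.21936975e-02,
       -9.55978618e-02, -1.21938024e-02]), 'ee_pos': array([413.31898717,  90.4540197 , 252.46178496]), 'orientation': array([ 3.11496716e+00,  4.06884171e-01, -1.12523017e-03]), 'ft_force': array([-0.52070035,  0.24776798,  0.02595224]), 'moment': array([-0.03280797,  0.01834817,  0.00541795]), 'grasp_force': 0.0, 'width': 0.32783545389492424}
```

View pics/w1.png

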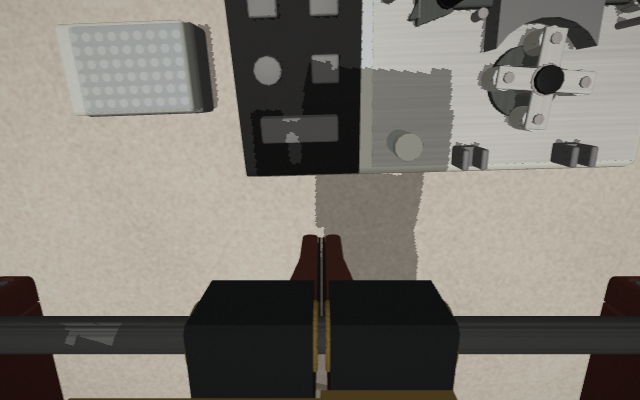

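The wrist view shows the stop bar centred at (299,129), the park key at (267,70), the vial at (407,147), and the rotor at (547,80). The post is at the top edge, at about (448,3).

```bash
python3 - <<'E'
from h import *
P=np.load("w1.npy")
def med(u,v,r=3): return np.nanmedian(P[v-r:v+r+1,u-r:u+r+1].reshape(-1,3),0).round(1)
for n,(u,v) in dict(stop=(299,129),park=(267,70),park_up=(267,62),vial=(407,147),stopL=(265,129),stopR=(334,129),rot=(547,80),start=(325,69)).items(): print(n,med(u,v))
print("post",P[3,440:458].round())
T=np.load("top0.npy")
for n,(u,v) in dict(post=(344,207),piv=(393,194),rot=(374,221)).items(): print(n,np.nanmedian(T[v-1:v+2,u-1:u+2].reshape(-1,3),0).round(1))
E
```

```text
stop [456.1 121.9 107.3]
park [495.  157.2 114.9]
park_up [500.7 158.3 115.8]
vial [466.6  34.2 129.4]
stopL [448.6 149.8 107.6]
stopR [463.7  93.2 107.4]
rot [542.6 -52.9 127.8]
start [507.5 113.  114.6]
post [[578.  39. 107.]
 [578.  39. 107.]
 [578.  38. 108.]
 [577.  38. 111.]
 [577.  38. 113.]
 [576.  38. 115.]
 [576.  37. 116.]
 [576.  37. 117.]
 [576.  36. 117.]
 [576.  35. 118.]
 [576.  35. 119.]
 [576.  34. 120.]
 [576.  33. 119.]
 [576.  33. 121.]
 [576.  32. 120.]
 [576.  32. 122.]
 [577.  31. 120.]
 [578.  30. 118.]]
post [581.1  32.  140.9]
piv [ 626.9 -116.8  119.8]
rot [542.9 -59.1 128. ]
```

servo_tool(steps=[[[0.011,0.008,-0.025],[0,0,0],-1],[[0.011,0.008,-0.025],[0,0,0],-1],[[0.011,0.008,-0.025],[0,0,0],-1],[[0.009,0.008,-0.025],[0,0,0],-1],[[0,0,-0.02],[0,0,0],-1],[[0,0,-0.012],[0,0,0],-1],[[0,0,0],[0,0,0],-1],[[0,0,0],[0,0,0],-1]])

```text
t: 2.82
ee_pos: [455.1, 122.6, 120.4]
orientation: [3.115, 0.407, -0.003]
ft_force: [-0.2, 0.8, 0.9]
width: 0.4
grasp_force: 0.0
```

```bash
python3 - <<'E'
from h import *
c,P=grab("wrist");cv2.imwrite("pics/w2.png",c);np.save("w2.npy",P)
E
```

```text
(no output)
```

View pics/w2.png

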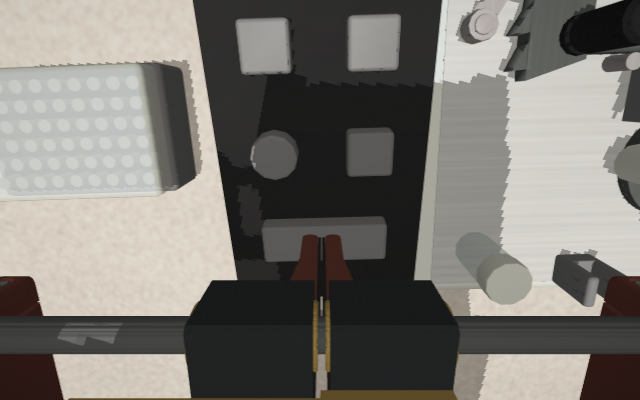

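The fingertips (321,238) hover over the stop bar, which spans (263–386, 218–260). The park key is at (274,155) and the post is on the right at about (575,35). Pressing the stop key now.

servo_tool(steps=[[[0,0,-0.006],[0,0,0],-1],[[0,0,-0.003],[0,0,0],-1],[[0,0,-0.002],[0,0,0],-1],[[0,0,-0.002],[0,0,0],-1],[[0,0,-0.001],[0,0,0],-1],[[0,0,-0.001],[0,0,0],-1],[[0,0,0],[0,0,0],-1],[[0,0,0],[0,0,0],-1]])

```text
t: 3.53
ee_pos: [456.1, 123.5, 106.0]
orientation: [-3.115, -0.409, -0.002]
ft_force: [0.9, -1.2, 3.8]
width: 0.6
grasp_force: 1.6
```

```bash
python3 - <<'E'
from h import *
P=np.load("w2.npy")
for n,(u,v) in dict(stop=(290,238),park=(274,152),start=(370,152)).items(): print(n,np.nanmedian(P[v-8:v+9,u-8:u+9].reshape(-1,3),0).round(1))
# post: points well above deck
s=P[0:80,540:640].reshape(-1,3); c=cv2.imread("pics/w2.png")[0:80,540:640].reshape(-1,3).max(1)
m=(s[:,2]>108)&(c<50); print(m.sum(),np.nanpercentile(s[m],[2,50,98],axis=0).round(1))
E
```

```text
stop [454.5 139.9 107.9]
park [497.9 157.4 115.3]
start [509.5 113.8 115.1]
2971 [[576.1  33.5 108.9]
 [581.2  41.6 130.2]
 [590.1  44.  141.4]]
```

servo_tool(steps=[[[0,0,-0.001],[0,0,0],-1],[[0,0,-0.001],[0,0,0],-1],[[0,0,-0.001],[0,0,0],-1],[[0,0,0],[0,0,0],-1],[[0,0,0],[0,0,0],-1],[[0,0,0],[0,0,0],-1],[[0,0,0],[0,0,0],-1],[[0,0,0],[0,0,0],-1]])

```text
t: 4.2
ee_pos: [456.5, 123.6, 103.4]
orientation: [-3.115, -0.409, -0.003]
ft_force: [-0.1, -1.1, 10.3]
width: 0.2
grasp_force: 5.3
```

10 N means the stop key is fully down. Lifting off and moving over the park key.

servo_tool(steps=[[[0,0,0.016],[0,0,0],-1],[[0,0,0.016],[0,0,0],-1],[[0.014,0.012,0],[0,0,0],-1],[[0.014,0.012,0],[0,0,0],-1],[[0.012,0.0095,0],[0,0,0],-1],[[0,0,-0.01],[0,0,0],-1],[[0,0,0],[0,0,0],-1],[[0,0,0],[0,0,0],-1]])

```text
t: 4.87
ee_pos: [493.3, 156.1, 123.1]
orientation: [3.114, 0.409, -0.007]
ft_force: [0.1, 0.6, 1.0]
width: 0.3
grasp_force: 0.0
```

servo_tool(steps=[[[0,0,-0.004],[0,0,0],-1],[[0,0,-0.003],[0,0,0],-1],[[0,0,-0.003],[0,0,0],-1],[[0,0,-0.002],[0,0,0],-1],[[0,0,-0.001],[0,0,0],-1],[[0,0,0],[0,0,0],-1],[[0,0,0],[0,0,0],-1],[[0,0,0],[0,0,0],-1]])

```text
t: 5.53
ee_pos: [495.5, 156.7, 111.8]
orientation: [3.115, 0.409, -0.0]
ft_force: [-0.8, -2.2, 3.8]
width: 0.8
grasp_force: 1.9
```

servo_tool(steps=[[[0,0,-0.001],[0,0,0],-1],[[0,0,-0.001],[0,0,0],-1],[[0,0,-0.001],[0,0,0],-1],[[0,0,0],[0,0,0],-1],[[0,0,0],[0,0,0],-1],[[0,0,0],[0,0,0],-1],[[0,0,0],[0,0,0],-1],[[0,0,0],[0,0,0],-1]])

```text
t: 6.2
ee_pos: [495.7, 156.7, 110.5]
orientation: [3.115, 0.409, 0.001]
ft_force: [-8.1, -4.3, 25.1]
width: 0.5
grasp_force: 12.4
```

Both keys have been pressed. Lifting off and moving to a point in front of the post.

servo_tool(steps=[[[0,0,0.03],[0,0,0],-1],[[0,0,0.03],[0,0,0],-1],[[0.006,-0.02,0.02],[0,0,0],-1],[[0.012,-0.03,0],[0,0,0],-1],[[0.012,-0.03,0],[0,0,0],-1],[[0.012,-0.03,0],[0,0,0],-1],[[0.01,-0.022,0],[0,0,0],-1],[[0,0,0],[0,0,0],-1]])

```text
t: 6.87
ee_pos: [549.5, 21.8, 188.8]
orientation: [3.115, 0.404, 0.003]
ft_force: [0.1, -0.4, 0.4]
width: 0.5
grasp_force: 0.0
```

```bash
python3 - <<'E'
from h import *
c,P=grab("wrist");cv2.imwrite("pics/w3.png",c);np.save("w3.npy",P)
print(sensors.get_obs()["ee_pos"])
E
```

```text
[548.31953993  23.37330283 188.46239945]
```

View pics/w3.png

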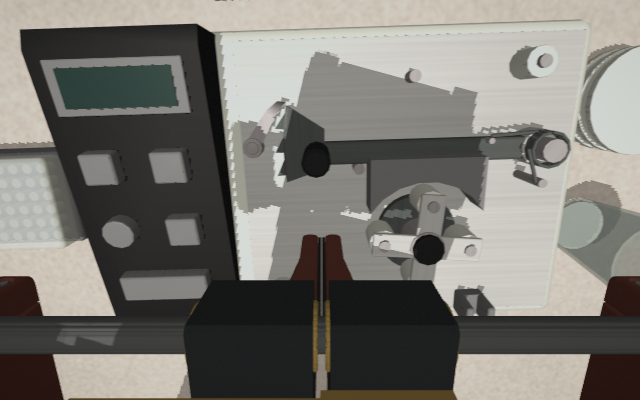

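The post top is at (316,156), just ahead of the shut fingertips (321,238). The pivot is at (553,148), and all keys are up.

```bash
python3 - <<'E'
from h import *
P=np.load("w3.npy"); c=cv2.imread("pics/w3.png")
def med(u,v,r=3): return np.nanmedian(P[v-r:v+r+1,u-r:u+r+1].reshape(-1,3),0).round(1)
s=P[130:185,295:340].reshape(-1,3); m=s[:,2]>138
print(m.sum(),np.nanmean(s[m],0).round(1),np.ptp(s[m],axis=0).round(1)); 
print("piv",med(553,150),"deck",med(380,100),"rotor hub",med(428,248),"vial?",sensors.get_obs()["ft_force"])
E
```

```text
675 [585.2  34.7 140.7] [17.5 17.3  5.4]
piv [ 628.7 -112.   121.1] deck [6.311e+02 2.000e-01 8.570e+01] rotor hub [545.6 -53.6 128.4] vial? [-0.26282631  0.06568794 -1.28370077]
```

servo_tool(steps=[[[0,0,-0.02],[0,0,0],-1],[[0,0,-0.02],[0,0,0],-1],[[0,0,-0.02],[0,0,0],-1],[[0,0,-0.013],[0,0,0],-1],[[0,0,0],[0,0,0],-1],[[0.007,0.0018,0],[0,0,0],-1],[[0.007,0.0018,0],[0,0,0],-1],[[0,0,0],[0,0,0],-1]])

```text
t: 7.58
ee_pos: [564.3, 29.3, 117.1]
orientation: [3.115, 0.41, 0.006]
ft_force: [0.4, -0.3, 0.4]
width: 0.4
grasp_force: 0.0
```

servo_tool(steps=[[[0.004,0.001,0],[0,0,0],-1],[[0.004,0.001,0],[0,0,0],-1],[[0.004,0.001,0],[0,0,0],-1],[[0.004,0.001,0],[0,0,0],-1],[[0.004,0.001,0],[0,0,0],-1],[[0.004,0.001,0],[0,0,0],-1],[[0,0,0],[0,0,0],-1],[[0,0,0],[0,0,0],-1]])

```text
t: 8.25
ee_pos: [584.4, 34.5, 115.8]
orientation: [-3.115, -0.409, 0.004]
ft_force: [-5.7, -0.3, 5.5]
width: 0.2
grasp_force: 3.0
```

servo_tool(steps=[[[0.004,0.0005,0],[0,0,0],-1],[[0.004,0.0005,0],[0,0,0],-1],[[0.004,0.0005,0],[0,0,0],-1],[[0.004,0.0005,0],[0,0,0],-1],[[0.004,0,0],[0,0,0],-1],[[0.004,0,0],[0,0,0],-1],[[0,0,0],[0,0,0],-1],[[0,0,0],[0,0,0],-1]])

```text
t: 8.92
ee_pos: [607.6, 36.7, 115.4]
orientation: [-3.114, -0.409, 0.007]
ft_force: [-7.2, 1.1, 2.1]
width: 0.3
grasp_force: 3.3
```

servo_tool(steps=[[[0.003,0,0],[0,0,0],-1],[[0.003,0,0],[0,0,0],-1],[[0.003,0,0],[0,0,0],-1],[[0.002,0,0],[0,0,0],-1],[[0,0,0],[0,0,0],-1],[[0,0,0],[0,0,0],-1],[[0,0,0],[0,0,0],-1],[[0,0,0],[0,0,0],-1]])

```text
t: 9.58
ee_pos: [618.2, 36.9, 115.3]
orientation: [-3.114, -0.409, 0.008]
ft_force: [-7.4, 1.5, 3.5]
width: 0.5
grasp_force: 3.7
```

```bash
python3 - <<'E'
from h import *
c,P=grab("wrist");cv2.imwrite("pics/w4.png",c)
np.save("w4.npy",P)
o=sensors.get_obs();print(o["ee_pos"],o["ft_force"])
E
```

```text
[618.13289393  36.88131069 115.31408992] [-8.77899797  1.68026593  2.94397231]
```

View pics/w4.png

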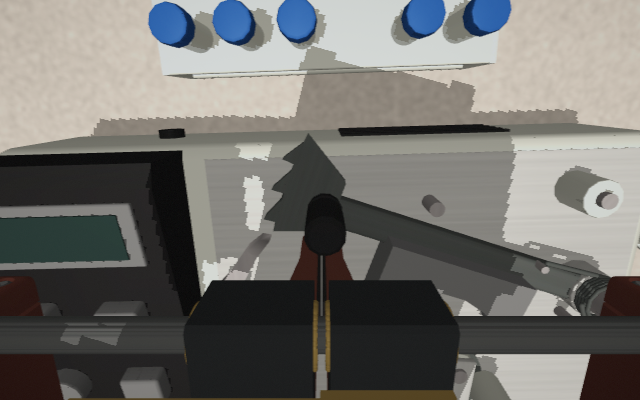

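The post, top at (325,207), is pressed against the fingers, and the ratchet teeth have moved past the pawl tip at (262,240). I'll check the angle from depth.

```bash
python3 - <<'E'
from h import *
P=np.load("w4.npy");s=P[190:252,300:350].reshape(-1,3);m=s[:,2]>136
p=np.nanmean(s[m],0);print(m.sum(),p.round(1))
a=np.radians(14.9);x=np.array([np.cos(a),np.sin(a)])
d=(p[:2]-[585.2,34.7]);f=d@x;print(f, np.arcsin(f/155), 2*np.arcsin(np.hypot(*d)/310))
E
```

```text
1333 [639.1  41.3 140.6]
53.792837866692295 0.35442436642976494 0.35220985267721144
```

```bash
python3 -c "
from workcell import close_job
print(close_job())"
```

```text
the job is handed in; nothing more can be done
None
```

I pressed the stop key and then the park key, each coming up again. The pressure arm is held at about 0.35 rad, past the last click, by a finger push of about 9 N, and the job is handed in; no verdict came back.

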